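# Lay up a three-disc glass blank on the kiln plate

## Task

Lay up the fusing blank on the round kiln plate: slide the large glass disc over from the loading board, keeping it flat and never lifting it, and centre it on the plate; then set the medium disc on its centre and the small disc on top of that, as a neat centred stack. Place the glass down, do not let it drop, and do not disturb the weight, the jar, the tin or the tape roll.

Things in the scene. Friction and masses are not known exactly. Their poses are not given: they have to be found in the camera images.
- plate: fixed round kiln plate, off-white, 140 mm diameter, 12 mm high, lying on the bench; origin at the centre of its underside (z = 0), so its top is at 12 mm
- board: fixed grey laminate loading board on the bench, 250 mm along its own x, 220 mm along its own y, 13 mm high, its top 1 mm above the plate's; origin at the centre of its underside. The plate's centre lies on the board's own -y side, 183 mm from the board's origin (on its own y axis); the gap between board edge and plate is 3 mm. The board's yaw varies
- large: large disc of greenish glass, 120 mm diameter, 10 mm thick, about 0.28 kg, lying on the board at the end away from the plate (too wide to grip across); origin at its centre, z along its axis. It slides when pushed at the rim, and it may be pressed lightly from above
- medium: medium disc of the same glass, 62 mm diameter, 8 mm thick, about 60 g, lying flat on the bench to the robot's right (-y); origin at its centre, z along its axis
- small: small disc of the same glass, 42 mm diameter, 8 mm thick, about 28 g, lying flat on the bench to the robot's right; origin at its centre, z along its axis
- weight: bystander: dark steel pattern weight with a small knob, 40 mm diameter, 40 mm high, loose, standing on the board at one side near its plate end; origin at the centre of its underside. Between it and the jar the large disc just passes, with at least 10 mm to spare on either side when it is on the board's centre line
- jar: bystander: small amber glass jar with a steel cap, 40 mm diameter, 45 mm high, loose, standing on the board at the other side from the weight; origin at the centre of its underside
- tin: bystander: tin can, 56 mm diameter, 50 mm high, loose, standing on the bench among the two smaller discs, in any order with them; origin at the centre of its underside
- tape: bystander: empty cardboard tape core, 90 mm outside and 72 mm inside diameter, 24 mm high, loose, lying on the bench to the right of the smaller discs; origin at the centre of its underside
There are look-alikes about, which are no part of the job. Of the things that look like the plate, the smallest one is meant.

How it is judged:
On the way, in this order (a step that is already met when the one before it is completed fails the run):
1. the large disc lies flat and centred on the plate, let go (horizontal distance between large and plate below 0.008 m and z of large in the frame of plate between 0.014 and 0.02 m and angle between the z axis of large and the z axis of plate, either way round below 0.08 rad and contact force between the fingers and large below 0.05 N and linear speed of large below 0.02 m/s and angular speed of large below 0.3 rad/s), for 0.2 s.
2. the medium disc lies centred on the large one, let go (horizontal distance between large and plate below 0.008 m and z of large in the frame of plate between 0.014 and 0.02 m and angle between the z axis of each of large, medium and the z axis of plate, either way round below 0.08 rad and horizontal distance between medium and large below 0.008 m and z of medium in the frame of plate between 0.023 and 0.029 m and horizontal distance between medium and plate below 0.01 m and contact force between the fingers and medium below 0.05 N and linear speed of each of large, medium below 0.02 m/s and angular speed of each of large, medium below 0.3 rad/s), for 0.2 s.
3. the small disc lies centred on the medium one, let go (horizontal distance between large and plate below 0.008 m and z of large in the frame of plate between 0.014 and 0.02 m and angle between the z axis of each of large, medium, small and the z axis of plate, either way round below 0.08 rad and horizontal distance between medium and large below 0.008 m and z of medium in the frame of plate between 0.023 and 0.029 m and horizontal distance between each of medium, small and plate below 0.01 m and horizontal distance between small and medium below 0.008 m and z of small in the frame of plate between 0.031 and 0.037 m and contact force between the fingers and small below 0.05 N), for 0.2 s.
At the end, for the whole second after the job is handed in: The large disc rests flat on the plate within 8 mm of its centre, the medium disc flat on the large within 8 mm of its centre, the small disc flat on the medium within 8 mm of its centre; the medium and small are also within 10 mm of the plate's centre; all three released and at rest (horizontal distance between large and plate below 0.008 m and z of large in the frame of plate between 0.014 and 0.02 m and angle between the z axis of each of large, medium, small and the z axis of plate, either way round below 0.08 rad and horizontal distance between medium and large below 0.008 m and z of medium in the frame of plate between 0.023 and 0.029 m and horizontal distance between each of medium, small and plate below 0.01 m and horizontal distance between small and medium below 0.008 m and z of small in the frame of plate between 0.031 and 0.037 m and linear speed of each of large, medium, small below 0.02 m/s and angular speed of each of large, medium, small below 0.3 rad/s); the robot touches nothing.
It fails at once if the large disc is lifted (its centre above 36 mm, 18 mm at rest on the board) or tipped by more than 0.25 rad (height (world z) of large above 0.036 m or angle between the z axis of large and the z axis of plate, either way round above 0.25 rad).
It fails at once if the medium or small disc is dropped or flung: faster than 0.6 m/s with no finger on it (a free fall of about 18 mm) ((linear speed of medium above 0.6 m/s and contact force between the fingers and medium below 0.05 N) or (linear speed of small above 0.6 m/s and contact force between the fingers and small below 0.05 N)).
It fails at once if the weight, jar, tin or tape roll is moved by more than 15 mm or tipped over (distance of any of weight, jar, tin, tape from where it was at the start of the episode above 0.015 m or angle between any of weight, jar, tin, tape's own z axis and vertical above 0.4 rad).
It also fails if it takes over 72 s, if anything falls off the work surface, if the arm or the gripper's body presses on something with over 40 N, if the wrist force passes 120 N, or if a joint passes its speed limit or range.

## Robot

A 6-joint arm with a two-finger parallel gripper is mounted at the origin on the work surface. World frame = base frame: x ahead of the robot, y to its left, z up, the work surface at z = 0. Lengths are in m, angles in rad, forces in N, time in s.
With the tool pointing down it reaches from about 0.35 to 0.775 m from the base axis. Payload 5.5 kg.
Tool frame: the origin (TCP) lies on the centre line of the jaws, within the pads' length; the fingertips stand 11 mm ahead of it and the grasp point (between the pads) lies 8 mm behind it (env.tip_extent is the distance from the TCP to the fingertips, in m); z points along the fingers, y is the line along which they close (so a half turn about z gives the same grasp; the last joint's range is limited). The gripper opens to 85 mm and grips with 20 to 120 N. Pads are 22 mm wide; open, the fingers measure 114 mm over their backs; the gripper's body (76 mm by 85 mm) begins 54 mm behind the grasp point. The pads swing forward as they close: fully open they stand 13 mm farther back than shut.
Start: joints at [-1.409, 0.313, 0.046, 1.304, 0, 1.431], TCP at [0.171, -0.549, 0.242] pointing down, gripper open.
Joint ranges: [-2.76, 2.76], [-0.86, 1.69], [-1.03, 1.26], [-2.2, 2.34], [-1.47, 1.5], [-3.14, 3.14]. Speed limits (rad/s): [2.57, 2.57, 3.14, 3.14, 3.14, 3.14].

## Interface

Orientations are given as a unit quaternion [w, x, y, z].
In Python, from workcell import env gives the robot as it stands.
- The arm moves only by the shell command python3 -m jog 'ROWS' [FORCE]. ROWS is JSON, a list of rows, each a list of 5 numbers: the gripper's target within -1 to 1 (shut at 1, half-way at 0, fully open at -1), then the shift along the tool's x, y, z in m, then the turn about the tool's z in degrees. In form: [[fingers, tx, ty, tz, turn], ...]. A call has 1 to 5 rows; each row shifts and turns the commanded pose from where the row before left it, along the tool's axes as they then stand; what a row does not reach is not made up. A row lasts 1/12 s, in which the tool goes at most 41.7 mm and 7.16 degrees, less where a joint would pass 70% of its speed; a pose out of reach is approached as far as the arm can. A call is refused whole if a number of a shift passes 0.0417 or a number of a turn 7.16, either way. A call with a gripper value outside its range is refused whole. The fingers move at their own pace and stop on an object; FORCE is the grip in N (left out, the last holds). Time passes only in rows, so rows that do not move let the fingers close. It gives the time, the measured TCP pose, the force, the opening and the grip force at its end, in the units of the state.
- env.get_state(): the state, without advancing time (a new reading comes with each control period).
- env.read_camera(name): name is "scene" or "top" or "wrist"; returns a dict with "img" (420x560x3 uint8, red, green, blue), "fov_y" (degrees; the focal length in pixels is half the picture's height over the tangent of half this angle, whatever the lens; pixels are square), "cx", "cy" (the principal point, pixels), "T" (4x4, takes a point from camera to world coordinates). Camera axes: x right, y up, looking along -z (the intrinsics and any distortion apply to the point x, -y, -z); pixel columns grow to the right and rows downward; lengths in m; the calibration is good to about 2 mm. A picture is of the moment at which its call begins. There is no depth.
- env.hand_in(): hands the job in; it is judged then, once.
The state is a dict: "clock": time; "joint_pos": joint angles; "qvel": joint speeds; "tau": joint torques, N m; "tcp_pos": TCP position; "orientation": TCP orientation; "wrist_force": force on the tool from outside, world axes, zero at the start; "ft_torque": the same for the moment, N m; "finger_gap": finger opening in m; "grip_force": force on a finger pad.
Only numpy, scipy, OpenCV 4.12 (cv2) and the standard library are available. Lean on these libraries where they do the work, as an engineer would, in place of code of your own. Each camera call takes 0.05 s, during which the arm holds its last target. There are 200 camera calls.

## Working session

There is one attempt and no reset: what is moved stays moved. The work goes in short steps, Python scripts to look and compute and a shell command to move; the robot and the scene stay as the last step left them, time stands still between calls to the robot, and variables do not carry over. Pictures are saved under pics/ and viewed, at most 10 in all, crops included, and the job is handed in when it is done.

```bash
mkdir -p pics; ls
cat > h.py <<'E'
import numpy as np, cv2
from workcell import env
def cam(n,save=None):
    c=env.read_camera(n); c['f']=c['img'].shape[0]/2/np.tan(np.radians(c['fov_y']/2))
    if save: cv2.imwrite('pics/'+save,c['img'][:,:,::-1])
    return c
def ray(c,u,v,z):
    d=np.array([(u-c['cx'])/c['f'],-(v-c['cy'])/c['f'],-1.]); T=np.array(c['T']); d=T[:3,:3]@d; o=T[:3,3]
    return o+d*(z-o[2])/d[2]
def proj(c,p):
    T=np.array(c['T']); q=T[:3,:3].T@(np.array(p)-T[:3,3]); return c['cx']+c['f']*q[0]/-q[2], c['cy']-c['f']*q[1]/-q[2]
E
python3 - <<'E'
from h import *
for n in ('top','scene','wrist'):
    c=cam(n,n+'0.png'); print(n,{k:(v if k!='T' else np.round(v,3).tolist()) for k,v in c.items() if k!='img'})
s=env.get_state(); print({k:np.round(v,3) for k,v in s.items()})
E
```

```text
pics
top {'fov_y': 54.54143591357856, 'cx': 278.1429650436878, 'cy': 210.38216323514817, 'T': [[0.02, 0.999, -0.048, 0.387], [-1.0, 0.021, 0.02, -0.078], [0.021, 0.048, 0.999, 1.104], [0.0, 0.0, 0.0, 1.0]], 'f': np.float64(407.3782469262892)}
scene {'fov_y': 43.47751335378891, 'cx': 275.3782087155645, 'cy': 215.32536994030158, 'T': [[-0.378, -0.669, 0.639, 1.233], [0.926, -0.283, 0.251, 0.214], [0.013, 0.687, 0.727, 0.943], [0.0, 0.0, 0.0, 1.0]], 'f': np.float64(526.669414835787)}
wrist {'fov_y': 68.48599984596284, 'cx': 278.6154403651843, 'cy': 206.14577319635669, 'T': [[0.297, 0.92, 0.254, 0.234], [-0.955, 0.287, 0.078, -0.528], [-0.002, -0.266, 0.964, 0.372], [0.0, 0.0, 0.0, 1.0]], 'f': np.float64(308.50732467821575)}
{'clock': np.float64(0.15), 'joint_pos': array([-1.409,  0.314,  0.045,  1.304,  0.   ,  1.431]), 'qvel': array([ 0.001, -0.002,  0.004, -0.   , -0.   , -0.   ]), 'tau': array([ 2.0000e-03, -4.8106e+01,  2.9882e+01,  1.4000e-02, -0.0000e+00,
        0.0000e+00]), 'tcp_pos': array([ 0.171, -0.549,  0.242]), 'orientation': array([-0.001,  0.989,  0.15 ,  0.   ]), 'wrist_force': array([0.514, 0.158, 0.226]), 'ft_torque': array([ 0.037, -0.012, -0.022]), 'grip_force': np.float64(0.0), 'finger_gap': np.float64(0.085)}
```

View pics/top0.png

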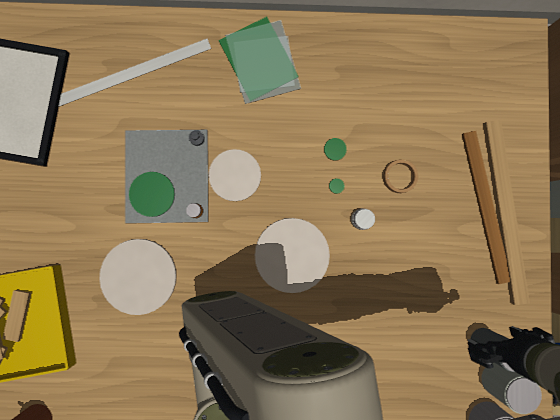

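View pics/scene0.png

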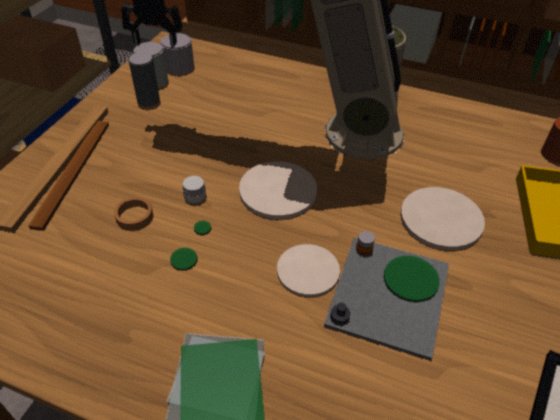

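The top view shows three round off-white plates: (138,276) large, (292,255) large and (235,175) smallest. (235,175) also sits against the board's edge, so it fits the description. Large is at (152,193), medium (335,149), small (337,186), weight (196,138), jar (195,210), tin (363,218) and tape (398,176). The scene view agrees.

```bash
cat >> h.py <<'E'
def circ(P):
    A=np.c_[2*P,np.ones(len(P))]; s=np.linalg.lstsq(A,(P**2).sum(1),rcond=None)[0]
    r=np.sqrt(s[2]+s[0]**2+s[1]**2); return s[:2],r
def blob(m,uv):
    n,l,_,_=cv2.connectedComponentsWithStats(m.astype(np.uint8)); k=l[int(uv[1]),int(uv[0])]
    if k==0: return None
    return max(cv2.findContours((l==k).astype(np.uint8),0,cv2.CHAIN_APPROX_NONE)[0],key=len)[:,0].astype(float)
def fit(c,m,uv,z):
    b=blob(m,uv)
    if b is None: return None
    P=np.array([ray(c,u,v,z)[:2] for u,v in b]); o,r=circ(P)
    for _ in range(4):
        e=np.abs(np.linalg.norm(P-o,axis=1)-r); o,r=circ(P[e<max(0.0015,1.5*np.median(e))])
    return np.round(o,4),round(r,4)
def masks(c):
    h=cv2.cvtColor(c['img'],cv2.COLOR_RGB2HSV).astype(int); H,S,V=h[...,0],h[...,1],h[...,2]
    return dict(green=(H>50)&(H<95)&(S>120),white=(S<40)&(V>150),grey=(S<50)&(V>70)&(V<150),HSV=h)
E
python3 - <<'E'
from h import *
print('tip',env.tip_extent)
S={'top':dict(large=(152,193),medium=(335,149),small=(337,186),plate=(235,175),plateB=(138,276),plateC=(320,245),board=(170,150),weight=(196,138),jar=(195,210)),
   'scene':dict(large=(412,278),medium=(184,259),small=(202,228),plate=(308,270),plateB=(440,218),plateC=(270,180),board=(380,310))}
Z=dict(large=.023,medium=.008,small=.008,plate=.012,plateB=.012,plateC=.012,board=.013)
for n in S:
    c=cam(n); m=masks(c)
    for k,uv in S[n].items():
        hv=m['HSV'][uv[1],uv[0]]
        if k=='board':
            b=blob(m['grey'],uv)
            if b is not None:
                P=np.array([ray(c,u,v,.013)[:2] for u,v in b]); r=cv2.minAreaRect((P*1000).astype(np.float32)); print(n,k,hv,r, cv2.boxPoints(r).round().tolist())
            continue
        if k in('weight','jar'): print(n,k,hv,ray(c,*uv,.055)[:2]); continue
        print(n,k,hv,fit(c,m['green' if k in('large','medium','small') else 'white'],uv,Z[k]))
c=cam('top'); im=c['img'][105:300,90:370,::-1]; cv2.imwrite('pics/crop1.png',cv2.resize(im,None,fx=2.8,fy=2.8,interpolation=cv2.INTER_CUBIC))
E
```

```text
tip 0.011
top large [ 67 126 113] (array([0.4765, 0.2365]), np.float64(0.0576))
top medium [ 65 117 120] None
top small [ 65 102 130] None
top plate [ 17  30 193] (array([0.5331, 0.0191]), np.float64(0.0679))
top plateB [ 16  33 188] (array([0.2571, 0.2686]), np.float64(0.0977))
top plateC [ 16  33 195] (array([ 0.3319, -0.1492]), np.float64(0.0867))
top board [ 45   8 127] ((526.6212158203125, 200.50828552246094), (249.0841827392578, 221.0421142578125), 2.1806962490081787) [[398.0, 306.0], [406.0, 85.0], [655.0, 95.0], [647.0, 316.0]]
top weight [120   3  75] [0.62088295 0.11728995]
top jar [  4  10 175] [0.43418148 0.11428285]
scene large [ 68 182  73] (array([0.4802, 0.2375]), np.float64(0.0582))
scene medium [ 63 160  75] (array([ 0.6147, -0.2505]), np.float64(0.0283))
scene small [ 65 168  73] (array([ 0.5144, -0.256 ]), np.float64(0.0182))
scene plate [ 12  52 188] None
scene plateB [ 11  49 184] None
scene plateC [ 12  52 192] None
scene board [18 13 95] ((528.152099609375, 202.276123046875), (247.7930450439453, 217.97683715820312), 2.1968939304351807) [[400.0, 306.0], [409.0, 89.0], [656.0, 98.0], [648.0, 316.0]]
```

View pics/crop1.png

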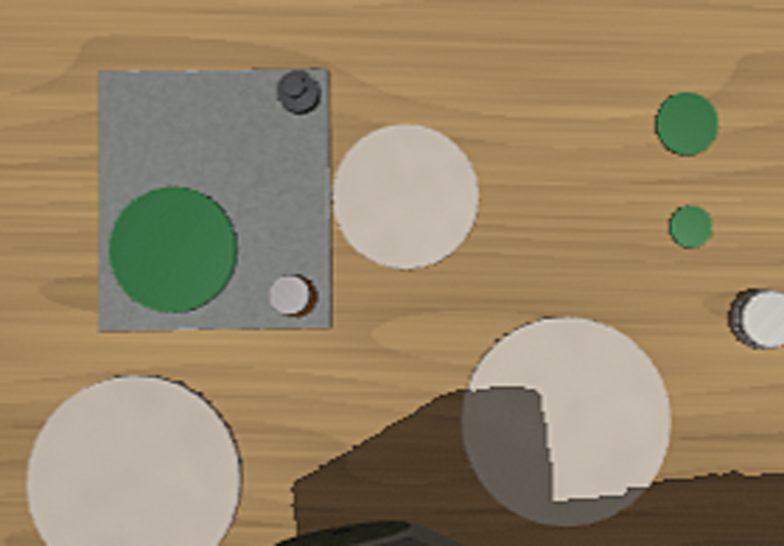

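The enlarged crop confirms the choice. The plate at crop (405,196) is the smallest of the three, with a fitted diameter of about 137 mm, and it lies 3 mm off the board's edge. Board yaw is 2.2°. I'll move the arm over and turn it so the camera leads the push.

```bash
for i in 1 2 3; do python3 -m jog '[[-1,0.0298,-0.0221,0,0],[-1,0.0298,-0.0221,0,0],[-1,0.0298,-0.0221,0,0],[-1,0.0298,-0.0221,0,0],[-1,0.0298,-0.0221,0,0]]' | tail -3; done
for i in 1 2 3 4 5 6 7; do python3 -m jog '[[-1,0,0,0,-7.1],[-1,0,0,0,-7.1],[-1,0,0,0,-7.1],[-1,0,0,0,-7.1],[-1,0,0,0,-7.1]]' | tail -3; done
python3 -m jog '[[-1,0,0,0,-6.5],[-1,0,0,0,0]]'
```

```text
wrist_force: [0.8, 0.0, -0.1]
finger_gap: 0.0854
grip_force: 0.0
wrist_force: [0.6, -0.3, 0.2]
finger_gap: 0.0853
grip_force: 0.0
wrist_force: [0.8, -0.3, 0.3]
finger_gap: 0.0855
grip_force: 0.0
wrist_force: [0.1, 0.2, 0.2]
finger_gap: 0.0854
grip_force: 0.0
wrist_force: [-0.1, 0.4, -0.6]
finger_gap: 0.0851
grip_force: 0.0
wrist_force: [0.1, -0.0, -0.0]
finger_gap: 0.0851
grip_force: 0.0
wrist_force: [0.0, -0.5, -0.2]
finger_gap: 0.0854
grip_force: 0.0
wrist_force: [0.9, 0.2, -1.0]
finger_gap: 0.0856
grip_force: 0.0
wrist_force: [-0.6, -0.3, 0.2]
finger_gap: 0.0858
grip_force: 0.0
wrist_force: [0.2, 0.1, -0.0]
finger_gap: 0.0852
grip_force: 0.0
clock: 4.63
tcp_pos: [0.4991, -0.0997, 0.2423]
orientation: [0.0, 0.722, -0.692, 0.0]
wrist_force: [1.1, -0.1, -0.8]
finger_gap: 0.0856
grip_force: 0.0
```

```bash
cat >> h.py <<'E'
def to(x,y):
    s=env.get_state(); q=s['orientation']; p=2*np.arctan2(q[2],q[1]); d=np.array([x,y])-s['tcp_pos'][:2]
    return 'tool d mm', np.round([1e3*d@[np.cos(p),np.sin(p)],1e3*d@[np.sin(p),-np.cos(p)]],1),'yaw',round(np.degrees(p),2),'tcp',np.round(s['tcp_pos'],4)
E
for i in 1 2; do python3 -m jog '[[-1,-0.0343,0.0005,0,0],[-1,-0.0343,0.0005,0,0],[-1,-0.0343,0.0005,0,0],[-1,-0.0343,0.0005,0,0],[-1,-0.0343,0.0005,0,0]]' | tail -1; done
python3 -m jog '[[-1,-0.0343,0.0005,0,0],[-1,-0.0343,0.0005,0,0],[-1,0,0,0,0],[-1,0,0,0,0]]'
python3 - <<'E'
from h import *
print(to(.475,.312))
for n,uv in (('wrist',None),('top',None)):
    c=cam(n,n+'1.png'); m=masks(c); m['green']=(m['HSV'][...,0]>50)&(m['HSV'][...,0]<95)&(m['HSV'][...,1]>90)
    print(n,fit(c,m['green'],proj(c,(.478,.237,.023)),.023))
E
```

```text
grip_force: 0.0
grip_force: 0.0
clock: 5.8
tcp_pos: [0.4762, 0.313, 0.2418]
orientation: [0.0, 0.721, -0.693, 0.0]
wrist_force: [-0.6, 0.3, -0.2]
finger_gap: 0.0857
grip_force: 0.0
('tool d mm', array([0.9, 1.2]), 'yaw', np.float64(-87.67), 'tcp', array([0.4762, 0.313 , 0.2418]))
wrist (array([0.475 , 0.2378]), np.float64(0.0589))
top (array([0.4762, 0.2371]), np.float64(0.0583))
```

View pics/wrist1.png

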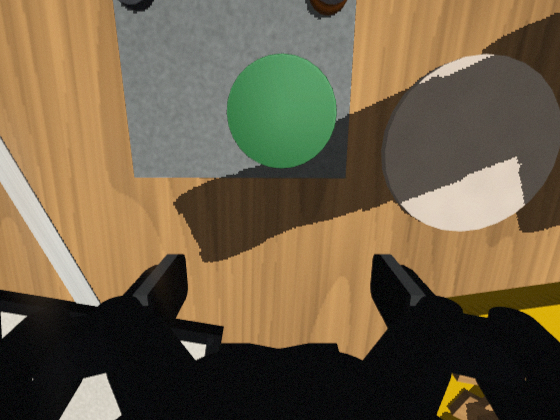

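Wrist view: the large disc is at (282,110), ahead of and centred between the open fingers. The tips are around (178,262) and (382,262), and their depth puts the open tips near TCP height. I'll descend behind the disc and feel for the board.

```bash
python3 -m jog '[[-1,0.012,0.0035,0.035,0],[-1,0,0,0.035,0],[-1,0,0,0.035,0],[-1,0,0,0.035,0],[-1,0,0,0.035,0]]' | tail -1
python3 -m jog '[[-1,0,0,0.017,0],[-1,0,0,0.010,0],[-1,0,0,0,0],[-1,0,0,0,0]]'
python3 -m jog '[[-1,0,0,0.004,0],[-1,0,0,0.0,0]]' | grep -E "tcp|wrist"
python3 -m jog '[[-1,0,0,0.004,0],[-1,0,0,0.0,0]]' | grep -E "tcp|wrist"
python3 -c "
from h import *
c=cam('wrist','wrist2.png');m=masks(c);g=(m['HSV'][...,0]>50)&(m['HSV'][...,0]<95)&(m['HSV'][...,1]>90)
print(to(.4757,.2375),fit(c,g,proj(c,(.4757,.225,.023)),.023))"
```

```text
grip_force: 0.0
clock: 6.65
tcp_pos: [0.4743, 0.2985, 0.0408]
orientation: [-0.0, 0.72, -0.694, 0.0]
wrist_force: [1.2, -0.5, 0.7]
finger_gap: 0.0854
grip_force: 0.0
tcp_pos: [0.475, 0.2995, 0.0375]
wrist_force: [-0.7, 0.2, -0.1]
tcp_pos: [0.474, 0.2994, 0.0326]
wrist_force: [0.1, -0.6, 0.1]
('tool d mm', array([61.9,  0.6]), 'yaw', np.float64(-87.7), 'tcp', array([0.4738, 0.2993, 0.0326])) (array([0.475 , 0.2377]), np.float64(0.0589))
```

View pics/wrist2.png

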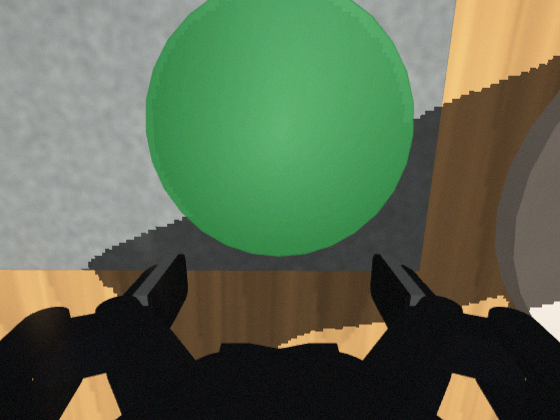

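The disc is centred at (280,120) with its near rim at row 256. The fingers straddle it at columns 187 and 372, not yet touching. I'll continue down in small steps.

```bash
for i in 1 2 3; do python3 -m jog '[[-1,0,0,0.004,0],[-1,0,0,0.0,0]]' | grep -E "tcp|wrist"; done
```

```text
tcp_pos: [0.4734, 0.2992, 0.0278]
wrist_force: [-0.9, 0.1, 0.3]
tcp_pos: [0.4733, 0.2991, 0.0235]
wrist_force: [-0.1, -0.4, -0.0]
tcp_pos: [0.4733, 0.299, 0.0195]
wrist_force: [0.3, 0.0, -0.6]
```

```bash
for i in 1 2 3; do python3 -m jog '[[-1,0,0,0.002,0],[-1,0,0,0.0,0]]' | grep -E "tcp|wrist"; done
```

```text
tcp_pos: [0.4735, 0.2991, 0.0179]
wrist_force: [0.5, -1.4, 1.2]
tcp_pos: [0.4736, 0.2991, 0.016]
wrist_force: [0.6, -1.1, -0.3]
tcp_pos: [0.4736, 0.2991, 0.014]
wrist_force: [0.4, 0.0, -0.3]
```

```bash
for i in 1 2 3; do python3 -m jog '[[-1,0,0,0.001,0],[-1,0,0,0.0,0]]' | grep -E "tcp|wrist"; done
```

```text
tcp_pos: [0.4736, 0.2992, 0.0131]
wrist_force: [0.1, 0.3, 0.3]
tcp_pos: [0.4737, 0.2992, 0.0121]
wrist_force: [-0.5, 0.6, -0.5]
tcp_pos: [0.4736, 0.2992, 0.0111]
wrist_force: [-0.1, -0.8, 0.4]
```

```bash
python3 -m jog '[[-1,0.004,0,-0.002,0],[-1,0.005,0,0,0],[-1,0.005,0,0,0],[-1,0.004,0,0,0],[-1,0,0,0,0]]' | grep -E "tcp|wrist"
cat >> h.py <<'E'
def disc(n,guess,z,s=90):
    c=cam(n); m=masks(c)['HSV']; g=(m[...,0]>50)&(m[...,0]<95)&(m[...,1]>s); return fit(c,g,proj(c,(*guess,z)),z)
E
python3 -c "
from h import *
print(disc('wrist',(.4757,.225),.023),disc('top',(.4757,.225),.023),to(.4757,.2375))"
```

```text
tcp_pos: [0.4746, 0.2803, 0.0134]
wrist_force: [-0.0, 0.4, 1.1]
(array([0.4755, 0.2279]), np.float64(0.0588)) (array([0.4766, 0.2276]), np.float64(0.0586)) ('tool d mm', array([43.2,  0.5]), 'yaw', np.float64(-87.75), 'tcp', array([0.4745, 0.2807, 0.0133]))
```

```bash
python3 -m jog '[[-1,0.0058,-0.002,0,0],[-1,0.0058,-0.0041,0,0],[-1,0.0058,-0.0041,0,0],[-1,0.0058,-0.0041,0,0],[-1,0.0058,-0.0041,0,0]]' | grep -E "tcp|wrist"
python3 -m jog '[[-1,0,0,0,0]]' | grep -E "tcp|wrist"
python3 -c "
from h import *
o=disc('wrist',(.4957,.195),.023);print(o,to(*o[0]))"
```

```text
tcp_pos: [0.4944, 0.2523, 0.0132]
wrist_force: [-1.1, 1.5, 0.7]
tcp_pos: [0.4953, 0.2516, 0.0133]
wrist_force: [0.9, -0.0, -0.8]
(array([0.4961, 0.1988]), np.float64(0.0588)) ('tool d mm', array([53.2,  0.8]), 'yaw', np.float64(-87.8), 'tcp', array([0.4949, 0.252 , 0.0132]))
```

```bash
python3 -m jog '[[-1,0.0058,-0.0041,0,0],[-1,0.0058,-0.0041,0,0],[-1,0.0058,-0.0041,0,0],[-1,0.0058,-0.0041,0,0],[-1,0.0058,-0.0041,0,0]]' | grep -E "tcp|wrist"
python3 -m jog '[[-1,0.0058,-0.0041,0,0],[-1,0.0058,-0.0041,0,0],[-1,0,0,0,0]]' | grep -E "tcp|wrist"
python3 - <<'E'
from h import *
c=cam('wrist','wrist3.png'); h=masks(c)['HSV']; g=(h[...,0]>50)&(h[...,0]<95)&(h[...,1]>90)
o=fit(c,g,proj(c,(.525,.153,.023)),.023);print(o,to(*o[0]))
c=cam('top','top3.png'); m=masks(c); h=m['HSV']; g=(h[...,0]>50)&(h[...,0]<95)&(h[...,1]>90)
print(fit(c,g,proj(c,(.525,.150,.023)),.023),fit(c,m['white'],proj(c,(.534,.0,.012)),.012))
E
```

```text
tcp_pos: [0.516, 0.2242, 0.0132]
wrist_force: [-1.1, 0.8, -0.7]
tcp_pos: [0.5256, 0.2122, 0.0133]
wrist_force: [0.8, 0.0, 0.3]
(array([0.5265, 0.1593]), np.float64(0.0588)) ('tool d mm', array([53.4,  0.8]), 'yaw', np.float64(-87.79), 'tcp', array([0.5252, 0.2127, 0.0134]))
(array([0.5272, 0.1589]), np.float64(0.0579)) (array([0.5331, 0.0192]), np.float64(0.0679))
```

View pics/wrist3.png

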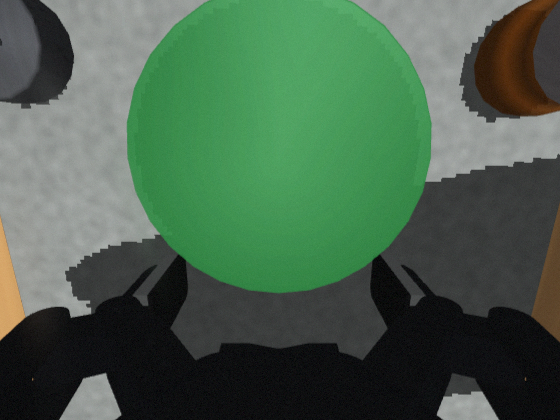

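The disc is seated between the fingers at (280,140), with similar gaps to the weight (left, col 73) and the jar (right, col about 480). The straight push follows.

```bash
python3 -m jog '[[-1,0.004,0,0,0],[-1,0.008,0,0,0],[-1,0.008,0,0,0],[-1,0.008,0,0,0],[-1,0.008,0,0,0]]' | grep -E "tcp|wrist"
python3 -m jog '[[-1,0.008,0,0,0],[-1,0.008,0,0,0],[-1,0.008,0,0,0],[-1,0.008,0,0,0],[-1,0.008,0,0,0]]' | grep -E "tcp|wrist"
python3 -m jog '[[-1,0.008,0,0,0],[-1,0.008,0,0,0],[-1,0.008,0,0,0],[-1,0.006,0,0,0],[-1,0,0,0,0]]' | grep -E "tcp|wrist"
python3 - <<'E'
from h import *
o=disc('wrist',(.531,.053),.023);print(o,to(*o[0]))
c=cam('top','top4.png'); m=masks(c); h=m['HSV']; g=(h[...,0]>50)&(h[...,0]<95)&(h[...,1]>90)
print(fit(c,g,proj(c,(.532,.050,.023)),.023),fit(c,m['white'],proj(c,(.534,-.04,.012)),.012))
c=cam('wrist','wrist4.png'); cv2.imwrite('pics/wrist4.png',c['img'][:,:,::-1])
print(fit(c,masks(c)['white'],proj(c,(.534,-.04,.012)),.012))
E
```

```text
tcp_pos: [0.5256, 0.1768, 0.0133]
wrist_force: [-0.2, 1.0, 0.6]
tcp_pos: [0.5274, 0.1368, 0.0133]
wrist_force: [-0.1, 2.2, 1.4]
tcp_pos: [0.5285, 0.1061, 0.0132]
wrist_force: [0.2, -0.4, -0.0]
(array([0.5293, 0.0536]), np.float64(0.0586)) ('tool d mm', array([53. ,  1.2]), 'yaw', np.float64(-87.78), 'tcp', array([0.5285, 0.1066, 0.0132]))
(array([0.5306, 0.0532]), np.float64(0.0572)) (array([0.5331, 0.019 ]), np.float64(0.0678))
None
```

View pics/wrist4.png

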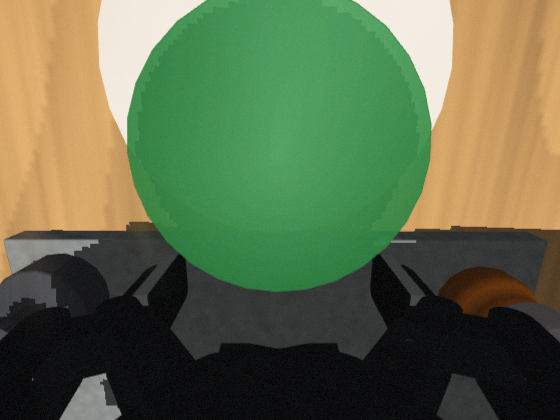

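The disc is half over the plate, at (280,140) in the wrist view. The plate's edges at columns 98 and 453 put its centre at about column 276, so I need roughly 1–2 mm of lateral correction.

```bash
python3 -m jog '[[-1,0.006,-0.0004,0,0],[-1,0.006,-0.0004,0,0],[-1,0.006,-0.0004,0,0],[-1,0.006,-0.0003,0,0],[-1,0.004,0,0,0]]' | grep -E "tcp|wrist"
python3 -m jog '[[-1,0,0,0,0]]' | grep -E "tcp|wrist"
cat > chk.py <<'E'
from h import *
for n in ('wrist','top'):
    c=cam(n); h=masks(c)['HSV']; g=((h[...,0]>50)&(h[...,0]<95)&(h[...,1]>90))
    o=fit(c,g,proj(c,(.534,.022,.022)),.022)
    w=((h[...,1]<60)&(h[...,2]>165))
    # outer plate rim: white pixels whose distance from estimated centre is largest per direction
    v,u=np.nonzero(w); P=np.array([ray(c,a,b,.012)[:2] for a,b in zip(u,v)]); q=P-[.534,.019]; r=np.linalg.norm(q,axis=1)
    k=(r<.078)&(r>.05); P=P[k]; a=np.degrees(np.arctan2(q[k,1],q[k,0])).astype(int)//2; r=r[k]
    E=np.array([P[a==i][np.argmax(r[a==i])] for i in set(a)]); E=E[[np.linalg.norm(e-[.534,.019])>.066 for e in E]]; p,R=circ(E)
    for _ in range(3):
        e=np.abs(np.linalg.norm(E-p,axis=1)-R); p,R=circ(E[e<max(.001,2*np.median(e))])
    print(n,'disc',o,'plate',p.round(4),R.round(4),len(E),'remaining',to(*(env.get_state()['tcp_pos'][:2]+p-o[0]))[1])
E
python3 chk.py
```

```text
tcp_pos: [0.5313, 0.079, 0.0133]
wrist_force: [0.1, 1.5, 0.2]
tcp_pos: [0.5313, 0.0786, 0.0133]
wrist_force: [0.6, 0.5, 0.0]
wrist disc (array([0.5321, 0.0261]), np.float64(0.0587)) plate [0.5321 0.0194] 0.0692 90 remaining [6.7 0.3]
top disc (array([0.5337, 0.0256]), np.float64(0.0568)) plate [0.5336 0.0192] 0.068 119 remaining [6.4 0.3]
```

```bash
python3 -m jog '[[-1,0.003,0.0002,0,0],[-1,0.002,0,0,0],[-1,0.0015,0,0,0],[-1,0,0,0,0]]' | grep -E "tcp|wrist"
python3 chk.py
```

```text
tcp_pos: [0.5312, 0.0731, 0.0133]
wrist_force: [-0.6, 0.5, 0.0]
wrist disc (array([0.5321, 0.0208]), np.float64(0.0587)) plate [0.532  0.0194] 0.0692 95 remaining [1.4 0.1]
top disc (array([0.5335, 0.0207]), np.float64(0.0569)) plate [0.5337 0.0192] 0.068 111 remaining [ 1.5 -0.1]
```

```bash
python3 -m jog '[[-1,0.001,0,0,0],[-1,0.0006,0,0,0],[-1,0,0,0,0],[-1,0,0,0,0]]' | grep -E "tcp|wrist"
python3 -m jog '[[-1,-0.008,0,0,0],[-1,-0.012,0,0,0],[-1,-0.008,0,0,0],[-1,0,0,0,0],[-1,0,0,0,0]]' | grep -E "tcp|wrist"
python3 -m jog '[[-1,0,0,-0.03,0],[-1,0,0,-0.04,0],[-1,0,0,-0.04,0],[-1,0,0,-0.02,0],[-1,0,0,0,0]]' | grep -E "clock|tcp|wrist"
python3 chk.py; python3 -c "
from h import *
for k,g,z in (('medium',(.6147,-.2505),.008),('small',(.5144,-.256),.008)): print(k,disc('top',g,z),disc('scene',g,z,110),to(*g))
"
```

```text
tcp_pos: [0.5313, 0.0717, 0.0133]
wrist_force: [0.1, 0.8, 0.0]
tcp_pos: [0.53, 0.1005, 0.0132]
wrist_force: [0.4, -0.3, 0.2]
clock: 13.97
tcp_pos: [0.5337, 0.0997, 0.149]
wrist_force: [-0.2, 0.9, 0.0]
wrist disc (array([0.5321, 0.0194]), np.float64(0.0585)) plate [0.532  0.0195] 0.0692 180 remaining [-0.1  0.1]
top disc (array([0.5335, 0.0196]), np.float64(0.0571)) plate [0.5336 0.0193] 0.0683 161 remaining [ 0.3 -0.1]
medium (array([ 0.6118, -0.2507]), np.float64(0.029)) (array([ 0.615 , -0.2504]), np.float64(0.0283)) ('tool d mm', array([353.1, -71.5]), 'yaw', np.float64(-87.71), 'tcp', array([0.5292, 0.0995, 0.1419]))
small (array([ 0.511 , -0.2559]), np.float64(0.0188)) (array([ 0.5146, -0.256 ]), np.float64(0.0181)) ('tool d mm', array([354.6,  28.6]), 'yaw', np.float64(-87.71), 'tcp', array([0.5289, 0.0995, 0.1415]))
```

Large is centred to within 1 mm and released. Now I'll move above the medium disc and look from near.

```bash
for i in 1 2; do python3 -m jog '[[-0.7,0.035,-0.007,0,0],[-0.7,0.035,-0.007,0,0],[-0.7,0.035,-0.007,0,0],[-0.7,0.035,-0.007,0,0],[-0.7,0.035,-0.007,0,0]]' | tail -1; done
python3 -m jog '[[-0.7,0,0,0,0],[-0.7,0,0,0,0]]' | grep -E "clock|tcp|gap"
python3 -c "
from h import *
c=cam('wrist','wrist5.png');h=masks(c)['HSV'];g=((h[...,0]>50)&(h[...,0]<95)&(h[...,1]>90))
for k,p in (('m',(.6125,-.2505)),('s',(.512,-.256))): o=fit(c,g,proj(c,(*p,.008)),.008);print(k,o,o and to(*o[0]))
c=cam('top'); print('tin',ray(c,363,218,.05),'tape',ray(c,398,176,.024))
"
```

```text
grip_force: 0.0
grip_force: 0.0
clock: 15.27
tcp_pos: [0.6133, -0.2492, 0.1409]
finger_gap: 0.0727
m (array([ 0.6104, -0.2526]), np.float64(0.0301)) ('tool d mm', array([4.9, 2.8]), 'yaw', np.float64(-87.8), 'tcp', array([ 0.6131, -0.2476,  0.1412]))
s (array([ 0.5108, -0.2581]), np.float64(0.0204)) ('tool d mm', array([  6.6, 102.6]), 'yaw', np.float64(-87.8), 'tcp', array([ 0.6131, -0.2476,  0.1412]))
tin [ 0.42280983 -0.32042838  0.05      ] tape [ 0.53835682 -0.41955811  0.024     ]
```

View pics/wrist5.png

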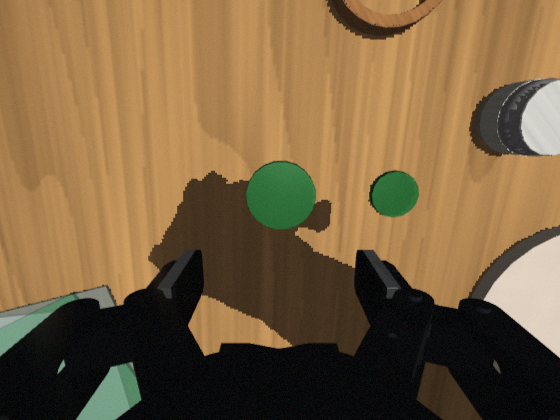

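The medium disc is at (281,195), between the fingers at columns 203 and 356, and small is at (395,193). The tin and tape are clear. I'll descend with a check on the way.

```bash
python3 -m jog '[[-0.7,0.0045,0.002,0.03,0],[-0.7,0,0,0.035,0],[-0.7,0,0,0.035,0],[-0.7,0,0,0.01,0],[-0.7,0,0,0,0]]' | grep -E "tcp|gap|wrist"
python3 -c "
from h import *
o=disc('wrist',(.6105,-.2526),.008); print(o,to(*o[0]))"
for i in 1 2 3; do python3 -m jog '[[-0.7,0,0,0.004,0],[-0.7,0,0,0,0]]' | grep -E "tcp|wrist"; done
```

```text
tcp_pos: [0.6092, -0.2487, 0.0295]
wrist_force: [-0.8, 0.2, 0.7]
finger_gap: 0.0726
(array([ 0.6103, -0.2531]), np.float64(0.0304)) ('tool d mm', array([3.1, 0.9]), 'yaw', np.float64(-87.62), 'tcp', array([ 0.611 , -0.25  ,  0.0323]))
tcp_pos: [0.6137, -0.2522, 0.0313]
wrist_force: [-0.0, -0.5, -0.1]
tcp_pos: [0.613, -0.2522, 0.0264]
wrist_force: [-0.5, 0.1, -0.1]
tcp_pos: [0.6122, -0.2519, 0.0212]
wrist_force: [0.8, 0.5, -0.9]
```

```bash
for i in 1 2 3; do python3 -m jog '[[-0.7,0,0,0.0035,0],[-0.7,0,0,0,0]]' | grep -E "tcp|wrist"; done
python3 -c "
from h import *
o=disc('wrist',(.6105,-.2526),.008); print(o,to(*o[0]))"
```

```text
tcp_pos: [0.6119, -0.2518, 0.0171]
wrist_force: [-0.7, -0.7, 0.1]
tcp_pos: [0.6119, -0.2518, 0.0135]
wrist_force: [0.2, -0.4, -0.2]
tcp_pos: [0.6119, -0.2517, 0.01]
wrist_force: [-0.3, -0.1, -0.0]
(array([ 0.6103, -0.2533]), np.float64(0.0305)) ('tool d mm', array([1.5, 1.7]), 'yaw', np.float64(-87.71), 'tcp', array([ 0.6119, -0.2518,  0.0103]))
```

```bash
python3 -m jog '[[-0.7,0.0015,0.0008,0.001,0],[-0.7,0,0,0.001,0],[-0.7,0,0,0,0]]' | grep -E "tcp|wrist"
for i in 1 2 3 4; do python3 -m jog '[[-0.7,0,0,0.001,0],[-0.7,0,0,0,0]]' | grep -E "tcp|wrist"; done
```

```text
tcp_pos: [0.6114, -0.2535, 0.0086]
wrist_force: [0.0, 0.5, 0.5]
tcp_pos: [0.6115, -0.2534, 0.0077]
wrist_force: [-0.1, -0.1, 0.2]
tcp_pos: [0.6115, -0.2534, 0.0067]
wrist_force: [-0.3, -0.6, -0.1]
tcp_pos: [0.6114, -0.2534, 0.0056]
wrist_force: [-0.2, 0.2, -0.1]
tcp_pos: [0.6115, -0.2534, 0.0046]
wrist_force: [-0.6, -0.4, 0.1]
```

```bash
python3 -m jog '[[-0.55,0,0,0,0],[-0.5,0,0,0,0]]' 25 | grep -E "tcp|wrist|gap|grip"
python3 -m jog '[[-0.3,0,0,0,0],[-0.3,0,0,0,0],[-0.3,0,0,0,0],[-0.3,0,0,0,0]]' 25 | grep -E "tcp|wrist|gap|grip"
```

```text
tcp_pos: [0.6118, -0.2535, 0.0051]
wrist_force: [0.1, 0.2, -0.6]
finger_gap: 0.064
grip_force: 0.0
tcp_pos: [0.6122, -0.2539, 0.006]
wrist_force: [0.6, -0.3, 5.0]
finger_gap: 0.0609
grip_force: 30.7
```

```bash
python3 -m jog '[[-0.3,0,0,-0.008,0],[-0.3,0,0,-0.02,0],[-0.3,0,0,-0.03,0],[-0.3,0,0,-0.03,0],[-0.3,0,0,0,0]]' 25 | grep -E "tcp|wrist|gap|grip"
python3 -m jog '[[-0.3,0,0,0,0]]' 25 | grep -E "tcp|wrist|gap|grip"
python3 -c "
from h import *
t=env.get_state()['tcp_pos']
o=disc('wrist',t[:2],t[2]+.002); print(o,to(*o[0]),to(.532,.0194))"
```

```text
tcp_pos: [0.6147, -0.2551, 0.0997]
wrist_force: [1.0, -0.4, 0.0]
finger_gap: 0.0606
grip_force: 27.5
tcp_pos: [0.613, -0.2542, 0.0955]
wrist_force: [0.2, -0.5, -0.6]
finger_gap: 0.0605
grip_force: 27.5
(array([ 0.6118, -0.254 ]), np.float64(0.0306)) ('tool d mm', array([ 0.4, -0. ]), 'yaw', np.float64(-87.71), 'tcp', array([ 0.6118, -0.2536,  0.0935])) ('tool d mm', array([-275.9,   68.8]), 'yaw', np.float64(-87.71), 'tcp', array([ 0.6118, -0.2536,  0.0935]))
```

```bash
python3 -m jog '[[-0.3,-0.0344,0.0086,0,0],[-0.3,-0.0344,0.0086,0,0],[-0.3,-0.0344,0.0086,0,0],[-0.3,-0.0344,0.0086,0,0],[-0.3,-0.0344,0.0086,0,0]]' | grep -E "tcp|gap|grip"
python3 -m jog '[[-0.3,-0.0344,0.0086,0,0],[-0.3,-0.0344,0.0086,0,0],[-0.3,-0.0344,0.0086,0,0],[-0.3,0,0,0,0],[-0.3,0,0,0,0]]' | grep -E "tcp|gap|grip"
python3 -m jog '[[-0.3,0,0,0.02,0],[-0.3,0,0,0.015,0],[-0.3,0,0,0.01,0],[-0.3,0,0,0,0],[-0.3,0,0,0,0]]' | grep -E "tcp|gap|grip"
python3 -c "
from h import *
print(to(.532,.0194))
c=cam('wrist','wrist6.png')"
```

```text
tcp_pos: [0.5594, -0.0815, 0.0908]
finger_gap: 0.0604
grip_force: 27.5
tcp_pos: [0.5297, 0.0207, 0.0913]
finger_gap: 0.0607
grip_force: 27.5
tcp_pos: [0.5311, 0.018, 0.0468]
finger_gap: 0.0603
grip_force: 27.5
('tool d mm', array([-1.3, -1. ]), 'yaw', np.float64(-87.78), 'tcp', array([0.5311, 0.018 , 0.0468]))
```

View pics/wrist6.png

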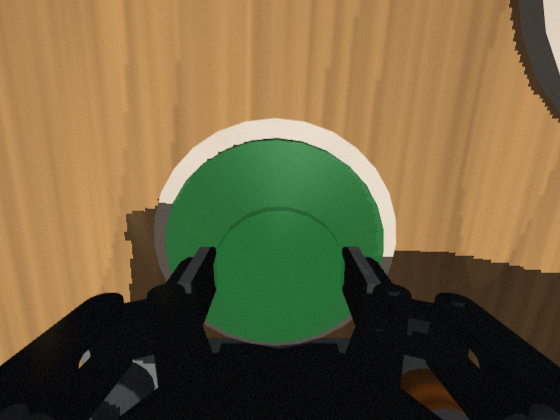

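The medium disc is held at (279,268), above large at about (275,240), still slightly off. I'll correct by -1.5 and -1.2 mm and lower to the grasp height plus 22 mm.

```bash
python3 -m jog '[[-0.3,-0.0015,-0.0012,0.005,0],[-0.3,0,0,0.005,0],[-0.3,0,0,0.004,0],[-0.3,0,0,0,0],[-0.3,0,0,0,0]]' | grep -E "tcp|wrist|grip"
python3 -m jog '[[-0.3,0,0,0.002,0],[-0.3,0,0,0,0],[-0.3,0,0,0,0]]' | grep -E "tcp|wrist|grip"
python3 -c "
from h import *
print(to(.5325,.0195))"
```

```text
tcp_pos: [0.5326, 0.0204, 0.0335]
wrist_force: [-0.1, 0.2, 0.2]
grip_force: 27.5
tcp_pos: [0.5329, 0.0204, 0.0318]
wrist_force: [0.2, -0.4, -0.5]
grip_force: 27.5
('tool d mm', array([0.9, 0.4]), 'yaw', np.float64(-87.7), 'tcp', array([0.5329, 0.0204, 0.0318]))
```

```bash
python3 -m jog '[[-0.3,0.0008,0.0002,0.0015,0],[-0.3,0,0,0,0],[-0.3,0,0,0,0]]' | grep -E "tcp|wrist|grip"
python3 -m jog '[[-0.3,0,0,0.001,0],[-0.3,0,0,0,0],[-0.3,0,0,0,0]]' | grep -E "tcp|wrist|grip"
python3 -m jog '[[-0.3,0,0,0.001,0],[-0.3,0,0,0,0],[-0.3,0,0,0,0]]' | grep -E "tcp|wrist|grip"
```

```text
tcp_pos: [0.5326, 0.0195, 0.0302]
wrist_force: [-0.2, -1.1, -1.0]
grip_force: 27.5
tcp_pos: [0.5327, 0.0196, 0.0292]
wrist_force: [0.2, 0.6, 0.2]
grip_force: 27.5
tcp_pos: [0.5327, 0.0195, 0.0282]
wrist_force: [-0.6, -1.0, -0.6]
grip_force: 27.5
```

```bash
python3 -m jog '[[-0.45,0,0,0,0],[-0.5,0,0,0,0],[-0.6,0,0,0,0],[-0.7,0,0,0,0],[-0.7,0,0,0,0]]' | grep -E "tcp|wrist|grip|gap"
python3 -m jog '[[-0.7,0,0,-0.005,0],[-0.7,0,0,-0.015,0],[-0.7,0,0,-0.03,0],[-0.7,0,0,-0.04,0],[-0.7,0,0,-0.02,0]]' | grep -E "tcp|wrist|grip|gap"
python3 -m jog '[[-0.7,0,0,0,0],[-0.7,0,0,0,0]]' | grep -E "clock|tcp"
python3 - <<'E'
from h import *
c=cam('wrist','wrist7.png')
s=c['img'][:,:,1]; print(to(.5325,.0195))
E
```

```text
tcp_pos: [0.5328, 0.0195, 0.0283]
wrist_force: [0.3, -0.2, -0.1]
finger_gap: 0.0728
grip_force: 0.0
tcp_pos: [0.5341, 0.0194, 0.1424]
wrist_force: [1.6, 0.5, 0.9]
finger_gap: 0.0726
grip_force: 0.0
clock: 22.57
tcp_pos: [0.534, 0.0194, 0.1401]
('tool d mm', array([0. , 0.3]), 'yaw', np.float64(-87.71), 'tcp', array([0.5328, 0.0196, 0.1385]))
```

View pics/wrist7.png

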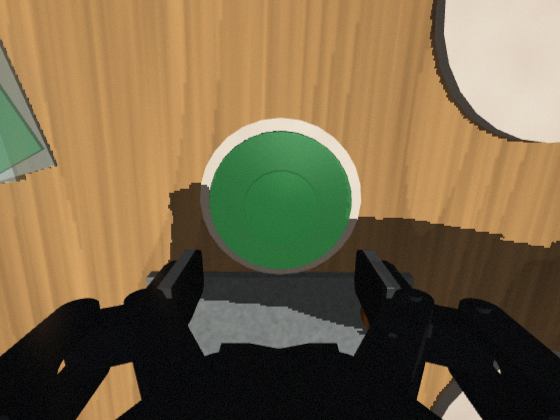

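Medium sits at about (281,206), concentric with large at (280,201) once parallax is allowed for. Next is the small disc.

```bash
python3 -m jog '[[-0.7,0.0346,0.00405,0,0],[-0.5,0.0346,0.00405,0,0],[-0.3,0.0346,0.00405,0,0],[-0.3,0.0346,0.00405,0,0],[-0.3,0.0346,0.00405,0,0]]' | tail -1
python3 -m jog '[[-0.3,0.0346,0.00405,0,0],[-0.3,0.0346,0.00405,0,0],[-0.3,0.0346,0.00405,0,0],[-0.3,0,0,0,0]]' | tail -1
python3 -m jog '[[-0.3,0,0,0.03,0],[-0.3,0,0,0.03,0],[-0.3,0,0,0.025,0],[-0.3,0,0,0,0],[-0.3,0,0,0,0]]' | grep -E "tcp|gap"
python3 -m jog '[[-0.3,0,0,0,0],[-0.3,0,0,0,0]]' | grep -E "tcp|gap"
python3 -c "
from h import *
o=disc('wrist',(.511,-.258),.008); print(o,to(*o[0]))"
```

```text
grip_force: 0.0
grip_force: 0.0
tcp_pos: [0.5093, -0.2566, 0.0508]
finger_gap: 0.0553
tcp_pos: [0.5125, -0.2588, 0.0548]
finger_gap: 0.0551
(array([ 0.5095, -0.2583]), np.float64(0.0205)) ('tool d mm', array([-0.7,  3.1]), 'yaw', np.float64(-87.69), 'tcp', array([ 0.5126, -0.2589,  0.055 ]))
```

```bash
python3 -m jog '[[-0.3,0,0.0022,0.013,0],[-0.3,0,0,0.013,0],[-0.3,0,0,0.009,0],[-0.3,0,0,0,0],[-0.3,0,0,0,0]]' | grep -E "tcp|gap|wrist"
python3 -c "
from h import *
o=disc('wrist',(.5095,-.258),.008); print(o,to(*o[0]))"
python3 -m jog '[[-0.3,0,0,0.003,0],[-0.3,0,0,0.002,0],[-0.3,0,0,0,0]]' | grep -E "tcp|gap|wrist"
```

```text
tcp_pos: [0.5094, -0.2584, 0.0187]
wrist_force: [-0.4, -0.3, 0.9]
finger_gap: 0.0556
(array([ 0.5094, -0.2587]), np.float64(0.0207)) ('tool d mm', array([0. , 0.3]), 'yaw', np.float64(-87.7), 'tcp', array([ 0.5097, -0.2587,  0.0191]))
tcp_pos: [0.5093, -0.2584, 0.0133]
wrist_force: [0.3, -1.0, -0.4]
finger_gap: 0.0556
```

```bash
python3 -m jog '[[-0.3,0,0,0.0025,0],[-0.3,0,0,0,0],[-0.1,0,0,0,0],[-0.05,0,0,0,0]]' 25| grep -E "tcp|gap|wrist"
python3 -m jog '[[0.2,0,0,0,0],[0.2,0,0,0,0],[0.2,0,0,0,0],[0.2,0,0,0,0]]' 25| grep -E "tcp|gap|wrist|grip"
python3 -m jog '[[0.2,0,0,-0.005,0],[0.2,0,0,-0.02,0],[0.2,0,0,-0.03,0],[0.2,0,0,-0.03,0],[0.2,0,0,0,0]]' | grep -E "tcp|gap|wrist|grip"
python3 -m jog '[[0.2,0,0,0,0],[0.2,0,0,0,0]]' | tail -1
python3 -c "
from h import *
t=env.get_state()['tcp_pos']
o=disc('wrist',t[:2],t[2]-.002); print(o,to(*o[0]),to(.5325,.0195))
c=cam('top');print(c['T'][0][3])"
```

```text
tcp_pos: [0.5092, -0.2584, 0.0108]
wrist_force: [-0.9, -0.2, -0.3]
finger_gap: 0.0452
tcp_pos: [0.5094, -0.2585, 0.0111]
wrist_force: [-0.4, 0.7, 3.2]
finger_gap: 0.0404
grip_force: 25.2
tcp_pos: [0.5123, -0.2605, 0.1018]
wrist_force: [0.9, -0.6, -0.1]
finger_gap: 0.0403
grip_force: 25.4
grip_force: 25.4
(array([ 0.5079, -0.2593]), np.float64(0.0206)) ('tool d mm', array([1.4, 0.7]), 'yaw', np.float64(-87.71), 'tcp', array([ 0.5085, -0.2579,  0.0948])) ('tool d mm', array([-276.2,  -35.1]), 'yaw', np.float64(-87.71), 'tcp', array([ 0.5085, -0.2579,  0.0948]))
0.3869202691838806
```

```bash
python3 -m jog '[[0.2,-0.0346,-0.0044,0,0],[0.2,-0.0346,-0.0044,0,0],[0.2,-0.0346,-0.0044,0,0],[0.2,-0.0346,-0.0044,0,0],[0.2,-0.0346,-0.0044,0,0]]' | tail -1
python3 -m jog '[[0.2,-0.0346,-0.0044,0,0],[0.2,-0.0346,-0.0044,0,0],[0.2,-0.0346,-0.0044,0,0],[0.2,0,0,0,0],[0.2,0,0,0,0]]' | grep -E "tcp|gap|grip"
python3 -m jog '[[0.2,0,0,0.015,0],[0.2,0,0,0.015,0],[0.2,0,0,0.007,0],[0.2,0,0,0,0],[0.2,0,0,0,0]]' | grep -E "tcp|gap|grip"
python3 -m jog '[[0.2,0,0,0,0]]' | tail -1
python3 -c "
from h import *
print(to(.5327,.0205))
c=cam('wrist','wrist8.png')"
```

```text
grip_force: 25.4
tcp_pos: [0.5322, 0.0215, 0.0944]
finger_gap: 0.04
grip_force: 25.4
tcp_pos: [0.5326, 0.0187, 0.0581]
finger_gap: 0.0406
grip_force: 25.4
grip_force: 25.4
('tool d mm', array([-1.7,  0.9]), 'yaw', np.float64(-87.77), 'tcp', array([0.5336, 0.0189, 0.0591]))
```

View pics/wrist8.png

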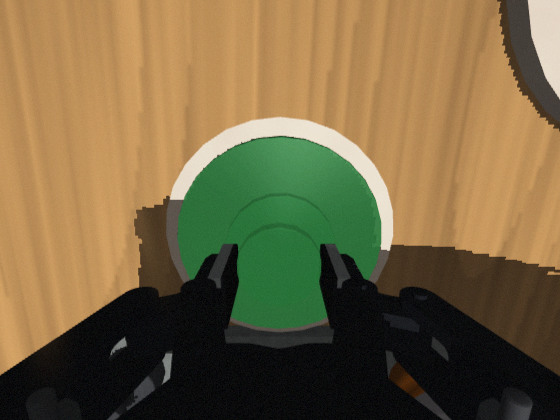

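The small disc is held at column 279, with its far edge at row 225, in line with medium (far edge at row 193) and large (columns 178–381). Lowering now.

```bash
python3 -m jog '[[0.2,-0.0015,0.0006,0.005,0],[0.2,0,0,0.005,0],[0.2,0,0,0.004,0],[0.2,0,0,0,0],[0.2,0,0,0,0]]' | grep -E "tcp|wrist"
python3 -m jog '[[0.2,0,0,0.0,0],[0.2,0,0,0,0]]' | grep -E "tcp|wrist"
python3 -c "
from h import *
print(to(.5327,.0205))"
```

```text
tcp_pos: [0.5322, 0.0211, 0.0444]
wrist_force: [-0.0, -0.1, 0.2]
tcp_pos: [0.5328, 0.0211, 0.0449]
wrist_force: [0.5, -0.7, -0.4]
('tool d mm', array([0.6, 0.1]), 'yaw', np.float64(-87.71), 'tcp', array([0.5328, 0.0211, 0.0449]))
```

```bash
python3 -m jog '[[0.2,0.0005,0,0.0015,0],[0.2,0,0,0.0005,0],[0.2,0,0,0,0]]' | grep -E "tcp|wrist"
python3 -m jog '[[0.2,0,0,0.001,0],[0.2,0,0,0,0],[0.2,0,0,0,0]]' | grep -E "tcp|wrist"
python3 -m jog '[[0.2,0,0,0.0005,0],[0.2,0,0,0,0],[0.2,0,0,0,0]]' | grep -E "tcp|wrist"
```

```text
tcp_pos: [0.5326, 0.0205, 0.0427]
wrist_force: [1.0, 0.1, -0.5]
tcp_pos: [0.5326, 0.0206, 0.0417]
wrist_force: [-0.2, -0.2, 0.1]
tcp_pos: [0.5327, 0.0206, 0.0413]
wrist_force: [0.4, -0.5, -0.4]
```

```bash
python3 -m jog '[[0.0,0,0,0,0],[-0.1,0,0,0,0],[-0.2,0,0,0,0],[-0.3,0,0,0,0],[-0.35,0,0,0,0]]' | grep -E "tcp|wrist|gap|grip"
python3 -m jog '[[-0.35,0,0,-0.005,0],[-0.35,0,0,-0.015,0],[-0.35,0,0,-0.03,0],[-0.35,0,0,-0.04,0],[-0.35,0,0,-0.03,0]]' | tail -1
python3 -m jog '[[-0.35,-0.03,0,0,0],[-0.35,-0.03,0,0,0],[-0.35,-0.01,0,0,0],[-0.35,0,0,0,0],[-0.35,0,0,0,0]]' | grep -E "clock|tcp"
python3 - <<'E'
from h import *
c=cam('wrist'); u,v=map(int,proj(c,(.5325,.0195,.03))); im=c['img'][max(v-130,0):v+130,u-150:u+150,::-1]
im=cv2.resize(im,None,fx=2.3,fy=2.3,interpolation=cv2.INTER_CUBIC); im=cv2.convertScaleAbs(im,alpha=1.6); cv2.imwrite('pics/final.png',im); print(u,v)
E
python3 chk.py
```

```text
tcp_pos: [0.5327, 0.0205, 0.0413]
wrist_force: [-0.4, 0.1, 0.4]
finger_gap: 0.0576
grip_force: 0.0
grip_force: 0.0
clock: 30.03
tcp_pos: [0.5297, 0.0907, 0.1612]
277 115
wrist disc (array([0.5322, 0.0194]), np.float64(0.0585)) plate [0.532  0.0194] 0.0692 164 remaining [-0.   0.2]
top disc (array([0.5335, 0.0196]), np.float64(0.0571)) plate [0.5336 0.0196] 0.0682 149 remaining [ 0.  -0.1]
```

View pics/final.png

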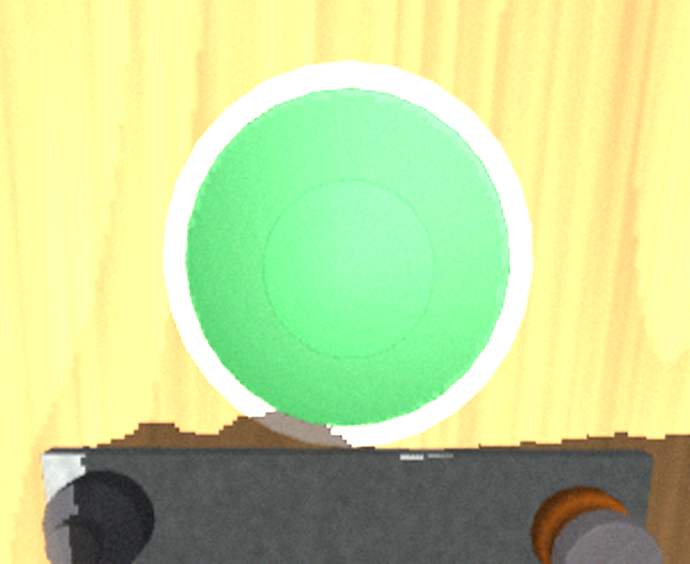

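Medium's outline is concentric to within a few mm: (349,268) against large at (348,257), while small's edge is faint. Before handing in I'll measure both upper discs numerically.

```bash
cat > rect.py <<'E'
from h import *
def run(n):
    c=cam(n); g=c['img'].astype(np.float32).sum(2)
    for k,z,r in (('large',.022,.06),('medium',.030,.031),('small',.038,.021)):
        best=[]
        th=np.radians(np.arange(0,360,3))
        def val(o,R):
            P=np.array([proj(c,(o[0]+R*np.cos(t),o[1]+R*np.sin(t),z)) for t in th],np.float32)
            return cv2.remap(g,P[None,:,0],P[None,:,1],cv2.INTER_LINEAR)[0]
        # radial edge points about the nominal centre, then circle fit
        o=np.array([.5325,.0195]); Rs=np.arange(r-.006,r+.0065,.0005)
        V=np.array([val(o,R) for R in Rs]); D=np.abs(cv2.GaussianBlur(V,(1,5),0)[2:]-cv2.GaussianBlur(V,(1,5),0)[:-2])
        i=D.argmax(0); E=o+np.c_[np.cos(th),np.sin(th)]*Rs[i+1][:,None]; w=D.max(0); E=E[w>np.percentile(w,30)]
        p,R=circ(E)
        for _ in range(6):
            e=np.abs(np.linalg.norm(E-p,axis=1)-R); p,R=circ(E[e<max(.0008,1.5*np.median(e))])
        print(n,k,p.round(4),R.round(4),'inl',int((e<.001).sum()),'/',len(E))
if __name__=='__main__': run('wrist')
E
python3 rect.py
```

```text
wrist large [0.5321 0.0195] 0.0593 inl 80 / 84
wrist medium [0.5314 0.021 ] 0.0296 inl 83 / 84
wrist small [0.5318 0.0199] 0.0202 inl 27 / 84
```

```bash
python3 -c "
import rect; rect.run('scene'); rect.run('wrist')
from h import *; s=env.get_state(); print(s['clock'],s['wrist_force'].round(1))"
```

```text
scene large [0.5376 0.0205] 0.0608 inl 65 / 84
scene medium [0.5313 0.0195] 0.0322 inl 20 / 84
scene small [0.5337 0.02  ] 0.0191 inl 13 / 84
wrist large [0.5321 0.0195] 0.0593 inl 80 / 84
wrist medium [0.5315 0.021 ] 0.0297 inl 84 / 84
wrist small [0.531  0.0207] 0.0197 inl 39 / 84
30.3333 [-0.8  0.3 -0.2]
```

The wrist camera puts medium about 1.6 mm and small about 1.6 mm from large's centre, so I'm handing in.

```bash
python3 -c "
from workcell import env
print(env.hand_in())"
```

```text
the job is handed in; nothing more can be done
None
```

The stack is built and handed in at about 30 s: large measured within 1 mm of the plate's centre, medium and small each about 1.6 mm from large's centre (small's edge was faint, so its figure is less certain), bystanders clear of every path though not re-measured at the end, no verdict came back, and I viewed 12 pictures where the limit was 10.

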